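# Turn the hatch cover boss-up with the spatula

## Robot

A 7-joint arm with a two-finger parallel gripper is mounted at the origin on the work surface. World frame = base frame: x ahead of the robot, y to its left, z up, the work surface at z = 0. Lengths are in m, angles in rad, forces in N, time in s.
With the tool pointing down it reaches from about 0.425 to 0.925 m from the base axis. Payload 6.8 kg.
Tool frame: the origin (TCP) lies midway between the tips of the shut fingers; the grasp point (between the pads) lies 19 mm behind it; z points along the fingers, y is the direction in which the jaws open and shut (so a half turn about z gives the same grasp; the last joint's range is limited). The gripper opens to 85 mm and grips with 20 to 120 N. Pads are 22 mm wide; open, the fingers measure 114 mm over their backs; the gripper's body (76 mm by 85 mm) begins 54 mm behind the grasp point. The pads swing forward as they close: fully open they stand 13 mm farther back than shut.
Start: joints at [-1.441, 0.477, 0.022, 1.555, -0.011, 1.109, -0.083], TCP at [0.159, 0.656, 0.231] pointing down, gripper open.
Joint ranges: [-2.96, 2.96], [-0.34, 2.1], [-1.41, 1.46], [0.24, 2.44], [-1.37, 4.51], [0.17, 1.92], [-2.96, 2.96]. Speed limits (rad/s): [2.39, 2.39, 3.14, 3.14, 3.14, 3.14, 3.14].

## Interface

Orientations are given as a unit quaternion [w, x, y, z].
In Python, from station import readout, eyes, ticket gives the robot as it stands. The module is installed in compiled form; this text tells all that it offers.
- The arm moves only by the shell command python3 -m crank 'ROWS' [FORCE]. ROWS is JSON, a list of rows, each an object of numbers: "jaw": the opening in per cent of the stroke, from 0 (shut) to 100 (fully open); "x", "y", "z": the shift along the tool's x, y, z in mm; "ax", "ay", "az": the turn, a rotation vector about the tool's x, y, z in degrees. In form: [{"jaw": .., "x": .., "y": .., "z": .., "ax": .., "ay": .., "az": ..}, ...]. A call has 1 to 12 rows; each row shifts and turns the commanded pose from where the row before left it, along the tool's axes as they then stand; what a row does not reach is not made up. A row lasts 1/8 s, in which the tool goes at most 62.5 mm and 10.7 degrees, less where a joint would pass 70% of its speed; a pose out of reach is approached as far as the arm can. A call with a gripper value outside its range is refused whole. The fingers move at their own pace and stop on an object; FORCE is the grip in N (left out, the last holds). Time passes only in rows, so rows that do not move let the fingers close. It gives the time, the measured TCP pose, the force and the opening at its end, in the units of the state.
- readout.get_obs(): the state, without advancing time (a new reading comes with each control period).
- eyes.read_camera(name): name is "scene" or "top" or "wrist"; returns (picture, depth): 384x512x3 uint8, red, green, blue; 384x512 float32, m along the optical axis (not along the pixel's ray), 0 where there is no reading.
- eyes.calibration(name): a dict with "fx", "fy", "cx", "cy" (pixels), "R" (3x3) and "t" (3): a world point X has camera coordinates R X + t. Camera axes: x right, y down, z forward; pixel columns grow to the right and rows downward; lengths in m; the calibration is good to about 2 mm. A picture is of the moment at which its call begins: read the wrist's pose just before it. calibration takes no time and is no camera call; for the wrist camera it gives the pose at the moment of the call.
- ticket.hand_in(): hands the job in, once; it reports no verdict.
The state is a dict: "t": time; "q": joint angles; "joint_vel": joint speeds; "joint_torque": joint torques, N m; "eef_pos": TCP position; "tool_rot": TCP orientation; "contact_force": force on the tool from outside, world axes, zero at the start; "torque": the same for the moment, N m; "gripper_width": opening from 0.0 (shut) to 1.0 (fully open).
Only numpy, scipy, OpenCV 4.12 (cv2) and the standard library are available. Lean on these libraries where they do the work, as an engineer would, in place of code of your own. Each camera call takes 0.05 s, during which the arm holds its last target. There are 200 camera calls.

## Task

One of the two round white hatch covers on the black mat still lies with its plain, freshly coated face up; the other is already turned boss up. Take the spatula by its handle, slide its blade under the overhanging rim of the plain one and tip it right over, so that it lies flat with its boss up; neither fingers nor arm may touch that cover, and the other cover is left alone. Then lay the spatula back as it was, handle on the wooden block and blade flat on the bench.

Things in the scene. Friction and masses are not known exactly. Their poses are not given: they have to be found in the camera images.
- cover_mid (a point): Cover to turn: white disc, flange 90 mm wide, 5 thick; under it a concentric boss 60 wide, 12 high; 60 g. Lies boss down, plain face (fine grey ring) up, so the rim overhangs 15 mm with a 12 mm gap below. Lifted at one rim it pivots on the far rim; pushed past upright it falls on, its centre ending about 90 mm further; world -y is clear. Point: axis, half-way up. z: boss to plain face, up now.
- done_cover_mid (a point): Other cover, leave alone: same white part, already boss up (60 mm step with a grey spot on top), about 150 mm from the first in world x, nearer the robot or farther. Both lie on a fixed black rubber mat, 380 x 350 mm, 3 mm thick, high friction, on the bench (z = 0). Point: on its axis, half-way up its 17 mm. z up.
- spatula_grip (a point): Spatula, 110 g: black level handle 120 mm long, 20 wide, 18 high; cranked steel shank; flat level blade 70 long, 60 wide, 2 thick. Point: where to grip, mid-width and mid-height of the handle, 45 mm above the blade's underside. x runs along the handle to the blade: blade from 80 to 150 mm ahead, handle from 65 behind to 55 ahead. y across, z up. Starts with the blade pointing roughly to world -y.
- rest: Fixed wooden block 40 mm along its x, 100 along y, 36 high, on the bench; origin at the centre of its underside. It carries the rear of the spatula's handle while the blade lies flat on the bench: level, grip point 45 mm high and about 50 mm from the block's centre along the block's +x, which points roughly along the spatula to its blade.
There are look-alikes about, which are no part of the job. Leave any green look-alike of the rest alone. What is shaped like the part that bears cover_mid but pink is not meant.

How it is judged:
On the way, in this order (a step that is already met when the one before it is completed fails the run):
1. the cover is being tipped up by the spatula (over 30 degrees) (angle between cover_mid's own z axis and vertical above 0.52 rad and contact force between spatula and cover above 0.03 N), for 0.1 s.
2. the cover lies turned over (angle between cover_mid's own z axis and vertical above 2.96 rad and height (world z) of cover_mid below 0.022 m), for 0.2 s.
At the end, for the whole second after the job is handed in: The cover lies flat (within 10 degrees) and still, boss up, low on the mat or bench (its middle under 22 mm high), within 220 mm of where it was; the spatula lies still and level (within 10 degrees) with its handle on the wooden block and its blade down on the bench (grip point under 55 mm high) (all of step 2 and linear speed of each of cover, spatula below 0.02 m/s and distance of cover_mid from where it was at the start of the episode below 0.22 m and contact force between spatula and rest above 0.05 N and angle between spatula_grip's own z axis and vertical below 0.17 rad and height (world z) of spatula_grip below 0.055 m); the robot touches nothing.
It fails at once if the gripper or arm touches the coated cover (contact force between any of the fingers, the arm and cover above 0.3 N).
It fails at once if the other cover is moved by more than 20 mm or tipped (distance of done_cover_mid from where it was at the start of the episode above 0.02 m or angle between done_cover_mid's own z axis and vertical above 0.3 rad).
It also fails if it takes over 48 s, if anything falls off the work surface, if the arm or the gripper's body presses on something with over 40 N, if the wrist force passes 120 N, or if a joint passes its speed limit or range.

## Working session

There is one attempt and no reset: what is moved stays moved. The work goes in short steps, Python scripts to look and compute and a shell command to move; the robot and the scene stay as the last step left them, time stands still between calls to the robot, and variables do not carry over. Pictures are saved under pics/ and viewed, about 8 in all and at most 12, crops included, and the job is handed in when it is done.

```bash
mkdir -p pics; cat > h.py <<'E'
import numpy as np, cv2
from station import readout, eyes, ticket
def snap(n,f):
    o=readout.get_obs(); c=eyes.calibration(n); p,d=eyes.read_camera(n)
    cv2.imwrite('pics/%s.png'%f,p[:,:,::-1]); np.savez('pics/%s.npz'%f,p=p,d=d,**{k:np.array(v) for k,v in c.items()}); return p,d
def world(f,u,v,d=None):
    z=np.load('pics/%s.npz'%f); D=z['d'][int(v),int(u)] if d is None else d
    X=np.array([(u-z['cx'])/z['fx']*D,(v-z['cy'])/z['fy']*D,D]); return z['R'].T@(X-z['t'])
def cloud(f):
    z=np.load('pics/%s.npz'%f); d=z['d']; v,u=np.mgrid[:d.shape[0],:d.shape[1]]
    X=np.stack([(u-z['cx'])/z['fx']*d,(v-z['cy'])/z['fy']*d,d],-1); return (X-z['t'])@z['R'], z['p'], d>0
E
python3 - <<'E'
from h import *
a,_=snap('top','top1');b,_=snap('scene','sc1')
print(readout.get_obs())
cv2.imwrite('pics/top1b.png',cv2.resize(a[:,:,::-1],(800,600),interpolation=cv2.INTER_CUBIC))
E
```

```text
{'t': 0.1, 'q': array([-1.44111557,  0.47773235,  0.02231343,  1.55631093, -0.01149134,
        1.10931493, -0.08312717]), 'joint_vel': array([ 8.76468197e-04, -2.42838773e-03, -1.20365586e-04,  1.70453528e-04,
       -7.35504771e-04, -9.09301770e-05,  9.36770432e-04]), 'joint_torque': array([ 4.61871896e-03, -5.97767401e+01,  1.61400229e+00, -2.81961107e+01,
        1.28596101e-02,  5.05959353e-03,  2.44102262e-05]), 'eef_pos': array([0.15886558, 0.65550435, 0.23042997]), 'tool_rot': array([-4.05305190e-05,  1.18598981e-01,  9.92941897e-01, -8.17894882e-04]), 'contact_force': array([ 0.64947896, -0.44741852, -0.72537051]), 'torque': array([-0.03777558, -0.01726422,  0.00094904]), 'gripper_width': 1.0026257797508757}
```

View pics/top1b.png

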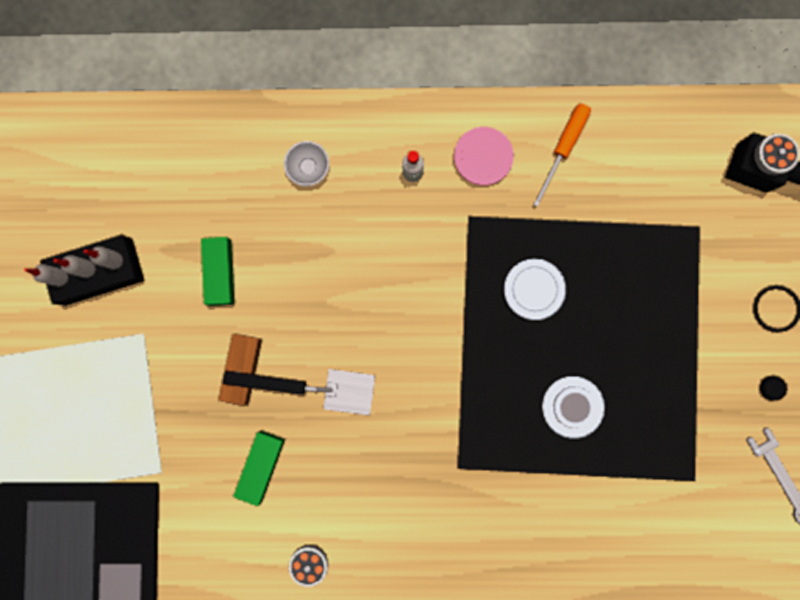

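View pics/sc1.png

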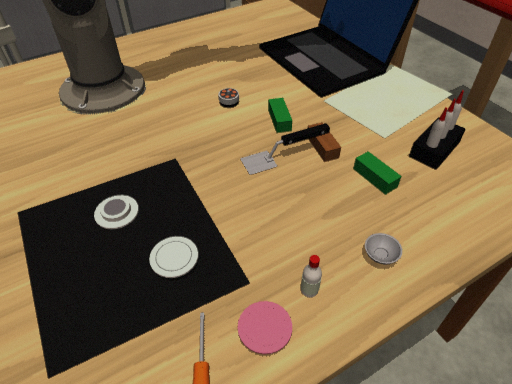

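Top view (800x600): the plain cover with its fine ring is at (535,289) and the boss-up cover at (573,407). The pink disc at (483,156) is a decoy. The brown block at (240,370) carries the black handle, and the green blocks at (217,271) and (259,468) are decoys. The blade is at (350,391). I'll fit positions from the depth data next.

```bash
python3 - <<'E'
from h import *
for f in ['top1']:
    P,p,ok=cloud(f); p=p.astype(int)
    def W(u,v): return world(f,u*.64,v*.64).round(4)
    print('px/m', 1/np.linalg.norm(P[200,200]-P[200,201]))
    def reg(u0,u1,v0,v1,m):
        M=np.zeros(ok.shape,bool); M[int(v0*.64):int(v1*.64),int(u0*.64):int(u1*.64)]=1
        return P[M&m&ok]
    white=p.min(-1)>120
    for nm,b in [('plain',(495,575,250,330)),('done',(530,615,365,450))]:
        q=reg(*b,white&(P[...,2]>0.003)); (c,r,a)=cv2.minAreaRect(q[:,:2].astype(np.float32)*1000)
        cc,rr=cv2.minEnclosingCircle((q[:,:2]*1000).astype(np.float32)); print(nm,len(q),cc,rr,'z',np.percentile(q[:,2],[10,50,90]))
    hd=reg(215,310,360,405,(p.max(-1)<60)&(P[...,2]>.04)); print('handle',len(hd),cv2.minAreaRect((hd[:,:2]*1000).astype(np.float32)),np.median(hd[:,2]))
    bl=reg(320,380,360,420,(p.max(-1)-p.min(-1)<40)&(p.min(-1)>150)); print('blade',len(bl),cv2.minAreaRect((bl[:,:2]*1000).astype(np.float32)),np.median(bl[:,2]))
    rs=reg(210,265,325,410,(P[...,2]>.028)&(P[...,2]<.042)&(p[...,0]-p[...,2]>40)); print('rest',len(rs),cv2.minAreaRect((rs[:,:2]*1000).astype(np.float32)),np.median(rs[:,2]))
    for u,v in [(465,220),(700,228),(460,466),(695,480),(600,330)]: print('mat',W(u,v))
a=cv2.imread('pics/top1.png'); c1=cv2.resize(a[195:285,130:250],None,fx=5,fy=5,interpolation=2);c2=cv2.resize(a[155:290,310:400],(300,450),interpolation=2)
cv2.imwrite('pics/crop.png',cv2.hconcat([c1[:,:480],c2]))
E
```

```text
px/m 425.18442178083654
plain 1169 (648.7681274414062, -60.058555603027344) 46.684322357177734 z [0.01635123 0.01917223 0.02180443]
done 1185 (473.97918701171875, -114.67739868164062) 45.646331787109375 z [0.00526249 0.01053459 0.02094625]
handle 435 ((512.4539794921875, 335.8017883300781), (117.23616027832031, 19.66680908203125), 81.57708740234375) 0.05286501742330289
blade 743 ((496.4393615722656, 217.59036254882812), (69.63738250732422, 59.3931770324707), 82.47798156738281) 0.0012724091818282098
rest 614 ((530.4679565429688, 371.86993408203125), (52.699153900146484, 99.56287384033203), 78.40547180175781) 0.03497967188561151
mat [ 0.7548  0.0407 -0.0018]
mat [ 7.400e-01 -3.131e-01 -4.000e-04]
mat [0.3867 0.0524 0.0042]
mat [ 0.366  -0.2921  0.0019]
mat [ 0.5866 -0.1583  0.0032]
```

View pics/crop.png

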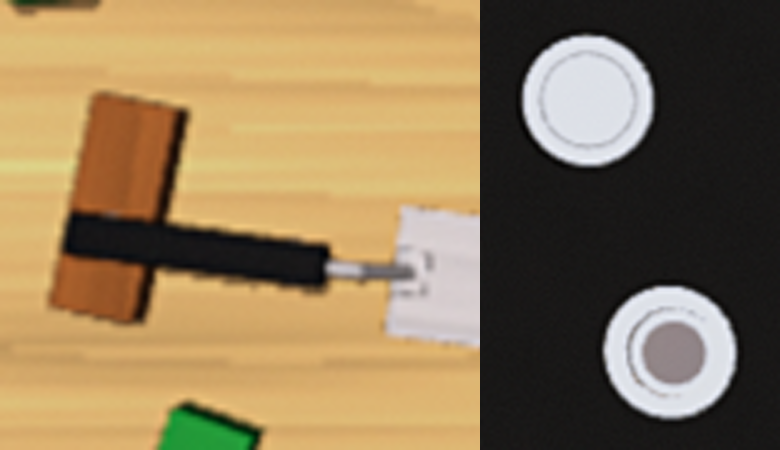

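```bash
python3 -m crank '[{"az":10.5},{"az":10.5},{"az":10.5},{"az":10.5},{"az":10.5},{"az":10.5},{"az":10.5},{"az":10.5},{}]' && python3 -m crank '[{"x":-27.4,"y":39.4},{"x":-27.4,"y":39.4},{"x":-27.4,"y":39.4},{"x":-27.4,"y":39.4},{"x":-27.4,"y":39.4},{"x":-27.4,"y":39.4},{"x":-27.4,"y":39.4},{"x":-27.4,"y":39.4},{"x":-27.4,"y":39.4},{"x":-27.4,"y":39.4},{},{}]'
python3 - <<'E'
from h import *
from scipy.spatial.transform import Rotation as R
o=readout.get_obs(); print(o['eef_pos'].round(4),R.from_quat(np.roll(o['tool_rot'],-1)).as_matrix().round(3).tolist(),o['q'].round(2))
snap('wrist','w1')
E
```

```text
[0.1589 0.6555 0.2304] [[-0.972, 0.236, -0.0], [0.236, 0.972, -0.002], [-0.0, -0.002, -1.0]] [-1.44  0.48  0.02  1.56 -0.01  1.11 -0.08]schema error: expected keys jaw, x, y, z, ax, ay, az
```

View pics/w1.png

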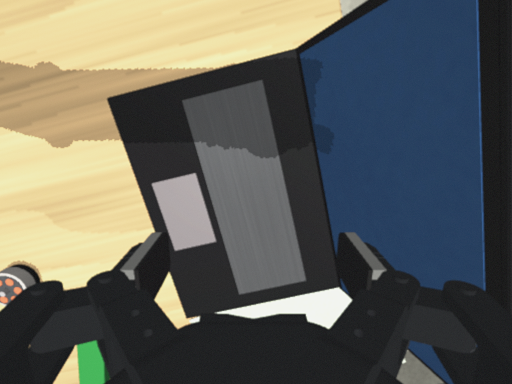

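Every row needs all the keys. The wrist view shows the laptop underneath, with its lid on the right, so I'll move away from it first and rotate afterwards.

```bash
python3 -m crank '[{"jaw":100,"x":-42,"y":-23.2,"z":0,"ax":0,"ay":0,"az":0},{"jaw":100,"x":-42,"y":-23.2,"z":0,"ax":0,"ay":0,"az":0},{"jaw":100,"x":-42,"y":-23.2,"z":0,"ax":0,"ay":0,"az":0},{"jaw":100,"x":-42,"y":-23.2,"z":0,"ax":0,"ay":0,"az":0},{"jaw":100,"x":-42,"y":-23.2,"z":0,"ax":0,"ay":0,"az":0},{"jaw":100,"x":-42,"y":-23.2,"z":0,"ax":0,"ay":0,"az":0},{"jaw":100,"x":-42,"y":-23.2,"z":0,"ax":0,"ay":0,"az":0},{"jaw":100,"x":-42,"y":-23.2,"z":0,"ax":0,"ay":0,"az":0},{"jaw":100,"x":-42,"y":-23.2,"z":0,"ax":0,"ay":0,"az":0},{"jaw":100,"x":-42,"y":-23.2,"z":0,"ax":0,"ay":0,"az":0}]' && python3 -m crank '[{"jaw":100,"x":0,"y":0,"z":0,"ax":0,"ay":0,"az":10.5},{"jaw":100,"x":0,"y":0,"z":0,"ax":0,"ay":0,"az":10.5},{"jaw":100,"x":0,"y":0,"z":0,"ax":0,"ay":0,"az":10.5},{"jaw":100,"x":0,"y":0,"z":0,"ax":0,"ay":0,"az":10.5},{"jaw":100,"x":0,"y":0,"z":0,"ax":0,"ay":0,"az":10.5},{"jaw":100,"x":0,"y":0,"z":0,"ax":0,"ay":0,"az":10.5},{"jaw":100,"x":0,"y":0,"z":0,"ax":0,"ay":0,"az":10.5},{"jaw":100,"x":0,"y":0,"z":0,"ax":0,"ay":0,"az":10.5},{"jaw":100,"x":0,"y":0,"z":0,"ax":0,"ay":0,"az":0}]'
cat >> h.py <<'E'
from scipy.spatial.transform import Rotation as Rn
def st():
    o=readout.get_obs(); M=Rn.from_quat(np.roll(o['tool_rot'],-1)).as_matrix(); print('t',o['t'],'tcp',o['eef_pos'].round(4),'F',o['contact_force'].round(1),'w',round(o['gripper_width'],3)); return o['eef_pos'],M
E
python3 - <<'E'
from h import *
p,M=st(); print(M.round(3).tolist()); snap('wrist','w2')
print('delta tool mm',M.T@(np.array([.5118,.3308,.026])-p)*1000)
P,c,ok=cloud('w2'); c=c.astype(int)
# handle: black, height .045-.06
m=ok&(c.max(-1)<70)&(P[...,2]>.040)&(P[...,2]<.062)&(abs(P[...,0]-.512)<.05)&(abs(P[...,1]-.33)<.09)
q=P[m];print('handle',len(q),cv2.minAreaRect((q[:,:2]*1000).astype(np.float32)),np.median(q[:,2]))
m=ok&(c.min(-1)>110)&(c.max(-1)-c.min(-1)<45)&(abs(P[...,2])<.01)&(abs(P[...,0]-.496)<.06)&(abs(P[...,1]-.217)<.06)
q=P[m];print('blade',len(q),cv2.minAreaRect((q[:,:2]*1000).astype(np.float32)),np.median(q[:,2]))
E
```

```text
t: 1.4
eef_pos: [0.5134, 0.3304, 0.2311]
tool_rot: [-0.0, 0.119, 0.993, -0.0]
contact_force: [1.0, 1.1, -0.1]
gripper_width: 1.0
t: 2.52
eef_pos: [0.5123, 0.3317, 0.231]
tool_rot: [0.0, 0.752, 0.659, -0.0]
contact_force: [-0.4, 0.5, -0.6]
gripper_width: 0.999
t 2.525 tcp [0.5123 0.3317 0.231 ] F [-0.4  0.5 -0.6] w 0.999
[[0.131, 0.991, -0.0], [0.991, -0.131, -0.001], [-0.001, -0.0, -1.0]]
delta tool mm [ -0.78516497  -0.31171833 205.01385814]
handle 1648 ((512.4553833007812, 334.8146057128906), (122.15070343017578, 19.321388244628906), 82.00540924072266) 0.05309612842644
blade 1782 ((496.3916320800781, 216.91302490234375), (70.15894317626953, 61.0875244140625), 81.45394134521484) 0.0012083949339141244
```

View pics/w2.png

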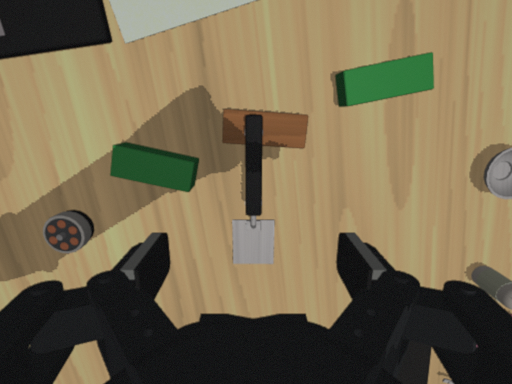

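The wrist view shows the handle at (254,165) on the brown block and the blade at (254,241), which matches the top-view fit. Descending to grip.

```bash
python3 -m crank '[{"jaw":100,"x":-1,"y":0,"z":40,"ax":0,"ay":0,"az":0},{"jaw":100,"x":0,"y":0,"z":40,"ax":0,"ay":0,"az":0},{"jaw":100,"x":0,"y":0,"z":40,"ax":0,"ay":0,"az":0},{"jaw":100,"x":0,"y":0,"z":40,"ax":0,"ay":0,"az":0},{"jaw":100,"x":0,"y":0,"z":30,"ax":0,"ay":0,"az":0},{"jaw":100,"x":0,"y":0,"z":14,"ax":0,"ay":0,"az":0},{"jaw":100,"x":0,"y":0,"z":0,"ax":0,"ay":0,"az":0}]' 100 && python3 -m crank '[{"jaw":5,"x":0,"y":0,"z":0,"ax":0,"ay":0,"az":0},{"jaw":5,"x":0,"y":0,"z":0,"ax":0,"ay":0,"az":0},{"jaw":5,"x":0,"y":0,"z":0,"ax":0,"ay":0,"az":0},{"jaw":5,"x":0,"y":0,"z":0,"ax":0,"ay":0,"az":0},{"jaw":5,"x":0,"y":0,"z":0,"ax":0,"ay":0,"az":0},{"jaw":5,"x":0,"y":0,"z":0,"ax":0,"ay":0,"az":0}]' 100
```

```text
t: 3.45
eef_pos: [0.5122, 0.3304, 0.0268]
tool_rot: [-0.0, 0.752, 0.659, -0.001]
contact_force: [0.1, -0.4, 0.7]
gripper_width: 1.001
t: 4.2
eef_pos: [0.5128, 0.3309, 0.0281]
tool_rot: [-0.0, 0.753, 0.659, 0.001]
contact_force: [0.2, -0.3, 5.7]
gripper_width: 0.219
```

```bash
python3 -m crank '[{"jaw":5,"x":0,"y":0,"z":-10,"ax":0,"ay":0,"az":0},{"jaw":5,"x":0,"y":0,"z":-25,"ax":0,"ay":0,"az":0},{"jaw":5,"x":0,"y":0,"z":-35,"ax":0,"ay":0,"az":0},{"jaw":5,"x":0,"y":0,"z":-20,"ax":0,"ay":0,"az":0},{"jaw":5,"x":-15,"y":19,"z":0,"ax":0,"ay":0,"az":0},{"jaw":5,"x":-30,"y":37,"z":0,"ax":0,"ay":0,"az":0},{"jaw":5,"x":-30,"y":37,"z":0,"ax":0,"ay":0,"az":0},{"jaw":5,"x":-30,"y":37,"z":0,"ax":0,"ay":0,"az":0},{"jaw":5,"x":-30,"y":37,"z":0,"ax":0,"ay":0,"az":0},{"jaw":5,"x":-15,"y":19,"z":0,"ax":0,"ay":0,"az":0},{"jaw":5,"x":0,"y":0,"z":0,"ax":0,"ay":0,"az":0},{"jaw":5,"x":0,"y":0,"z":0,"ax":0,"ay":0,"az":0}]'
python3 - <<'E'
from h import *
p,M=st()
a,_=snap('wrist','w3'); b,_=snap('scene','s3'); snap('top','t3')
cv2.imwrite('pics/v3.png',cv2.hconcat([cv2.resize(a[:,:,::-1],(400,300)),cv2.resize(b[60:320,0:346,::-1],(400,300))]))
for f in ['w3','t3','s3']:
    P,c,ok=cloud(f); c=c.astype(int); L=(P-p)@M  # tool coords
    m=ok&(c.min(-1)>100)&(c.max(-1)-c.min(-1)<45)&(L[...,0]<-.075)&(L[...,0]>-.16)&(abs(L[...,1])<.045)&(P[...,2]>.045)&(P[...,2]<.16)
    q=L[m]
    if len(q)<50: print(f,len(q)); continue
    A=np.c_[q[:,:2],np.ones(len(q))]; s=np.linalg.lstsq(A,q[:,2],rcond=None)[0]
    print(f,len(q),cv2.minAreaRect((q[:,:2]*1000).astype(np.float32)),'slope deg',np.degrees(s[:2]),'z at -115',s@[-.115,0,1],np.percentile(q[:,0],[1,99]))
P,c,ok=cloud('w3'); c=c.astype(int)
m=ok&(c.min(-1)>120)&(P[...,2]>.010)&(P[...,2]<.035)&(abs(P[...,0]-.648)<.06)&(abs(P[...,1]+.06)<.06); q=P[m]
print('cover wrist',len(q), cv2.minEnclosingCircle((q[:,:2]*1000).astype(np.float32)) if len(q) else 0)
E
```

```text
t: 5.7
eef_pos: [0.6756, 0.1595, 0.1168]
tool_rot: [-0.001, 0.752, 0.659, -0.0]
contact_force: [-0.8, 0.6, -0.8]
gripper_width: 0.213
t 5.7 tcp [0.6756 0.1595 0.1168] F [-0.8  0.6 -0.8] w 0.213
w3 0
t3 873 ((-112.12321472167969, -0.4061775207519531), (59.940879821777344, 71.10067749023438), 89.65797424316406) slope deg [-2.26470633  0.43716691] z at -115 0.026580722122458978 [-0.14700794 -0.07878131]
s3 990 ((-112.37207794189453, -0.29380035400390625), (73.48139953613281, 61.71875), 0.226027250289917) slope deg [-3.92184851 -0.02732545] z at -115 0.025195643253820964 [-0.14849702 -0.07945257]
cover wrist 0 0
```

View pics/v3.png

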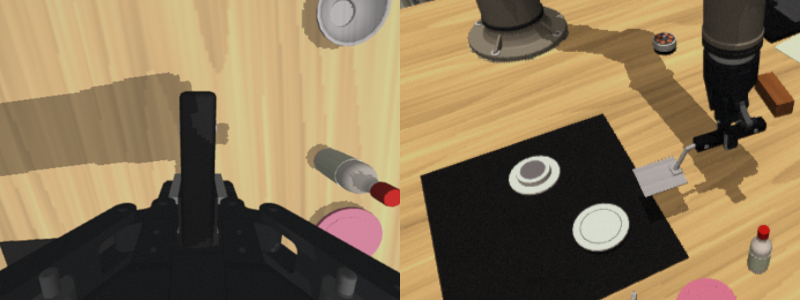

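The spatula is held, but the nose droops about 3°. The blade tip is short of the white cover, at (600,228) in the right half, and lined up with it. I'll pitch it level, come part way down and re-measure.

```bash
python3 -m crank '[{"jaw":5,"x":0,"y":0,"z":0,"ax":0,"ay":-3,"az":0},{"jaw":5,"x":0,"y":0,"z":30,"ax":0,"ay":0,"az":0},{"jaw":5,"x":0,"y":0,"z":30,"ax":0,"ay":0,"az":0},{"jaw":5,"x":0,"y":0,"z":0,"ax":0,"ay":0,"az":0},{"jaw":5,"x":0,"y":0,"z":0,"ax":0,"ay":0,"az":0}]'
cat >> h.py <<'E'
def blade(f,p,M,lo=.0):
    P,c,ok=cloud(f); c=c.astype(int); L=(P-p)@M
    m=ok&(c.min(-1)>90)&(c.max(-1)-c.min(-1)<45)&(L[...,0]<-.078)&(L[...,0]>-.16)&(abs(L[...,1])<.04)&(L[...,2]<.045)&(L[...,2]>.01)
    q=P[m]; l=L[m]; s=np.linalg.lstsq(np.c_[l[:,:2],np.ones(len(l))],q[:,2],rcond=None)[0]
    print(f,len(q),'x range',np.percentile(l[:,0],[1,99]).round(4),'y mid',l[:,1].mean().round(4),'world slope along -x deg',np.degrees(-s[0]).round(2),'side',np.degrees(s[1]).round(2),'z tip',(s@[-.148,0,1]).round(4),'z rear',(s@[-.08,0,1]).round(4))
def cover(f,x,y):
    P,c,ok=cloud(f); c=c.astype(int)
    m=ok&(c.min(-1)>120)&(P[...,2]>.008)&(P[...,2]<.03)&(np.hypot(P[...,0]-x,P[...,1]-y)<.054); q=P[m]
    print(f,'cover',len(q),[v for v in cv2.minEnclosingCircle((q[:,:2]*1000).astype(np.float32))],'mean',q.mean(0).round(4),'topz',np.percentile(q[:,2],[25,50,75]).round(4))
E
python3 - <<'E'
from h import *
p,M=st(); print(M.round(3).tolist())
for n in ['scene','top']:
    f=n+'4'; snap(n,f); blade(f,p,M); cover(f,.648,-.06)
    P,c,ok=cloud(f); m=ok&(c.max(-1)<50)&(abs(P[...,0]-.56)<.03)&(abs(P[...,1]+.06)<.05); print('mat z',np.median(P[m][:,2]))
E
```

```text
t: 6.48
eef_pos: [0.677, 0.1548, 0.0586]
tool_rot: [0.017, 0.752, 0.659, -0.019]
contact_force: [0.3, -0.3, -0.4]
gripper_width: 0.218
t 6.475 tcp [0.677  0.1548 0.0586] F [ 0.3 -0.3 -0.4] w 0.218
[[0.132, 0.991, -0.006], [0.99, -0.132, -0.051], [-0.052, 0.001, -0.999]]
scene4 920 x range [-0.149  -0.0813] y mid 0.0013 world slope along -x deg 1.46 side 0.06 z tip 0.0397 z rear 0.038
scene4 cover 1521 [(648.8504028320312, -60.33194351196289), 45.68682861328125] mean [ 0.6505 -0.0606  0.0204] topz [0.0197 0.0204 0.0212]
mat z 0.003260030546541382
top4 798 x range [-0.1474 -0.0793] y mid -0.0003 world slope along -x deg 1.23 side 0.26 z tip 0.0388 z rear 0.0373
top4 cover 1163 [(648.62890625, -57.643184661865234), 45.122581481933594] mean [ 0.6483 -0.0579  0.0192] topz [0.0178 0.0193 0.0207]
mat z 0.002017888063426017
```

Both cameras agree: the blade is about level with its tip at z=39 mm, and the cover centre is (0.649,-0.059). The tip is 20 mm short of the rim with under 1 mm of lateral offset. Lowering into the gap height and sliding under.

```bash
python3 -m crank '[{"jaw":5,"x":1,"y":0,"z":15,"ax":0,"ay":0,"az":0},{"jaw":5,"x":0.5,"y":0,"z":14,"ax":0,"ay":0,"az":0},{"jaw":5,"x":-4,"y":0,"z":0.2,"ax":0,"ay":0,"az":0},{"jaw":5,"x":-10,"y":0,"z":0.5,"ax":0,"ay":0,"az":0},{"jaw":5,"x":0,"y":0,"z":0,"ax":0,"ay":0,"az":0}]'
python3 - <<'E'
from h import *
p,M=st()
for n in ['scene','top']:
    f=n+'5'; snap(n,f); blade(f,p,M)
a=cv2.imread('pics/scene5.png'); cv2.imwrite('pics/c5.png',cv2.resize(a[150:300,120:300],(720,600),interpolation=2))
E
```

```text
t: 7.2
eef_pos: [0.6749, 0.1379, 0.0289]
tool_rot: [0.018, 0.753, 0.657, -0.02]
contact_force: [0.1, -0.1, -1.3]
gripper_width: 0.217
t 7.2 tcp [0.6749 0.1379 0.0289] F [ 0.1 -0.1 -1.3] w 0.217
scene5 957 x range [-0.1591 -0.081 ] y mid 0.0012 world slope along -x deg 3.44 side 0.4 z tip 0.0117 z rear 0.0076
top5 842 x range [-0.1586 -0.0788] y mid -0.0014 world slope along -x deg 3.2 side 1.03 z tip 0.0103 z rear 0.0065
```

View pics/c5.png

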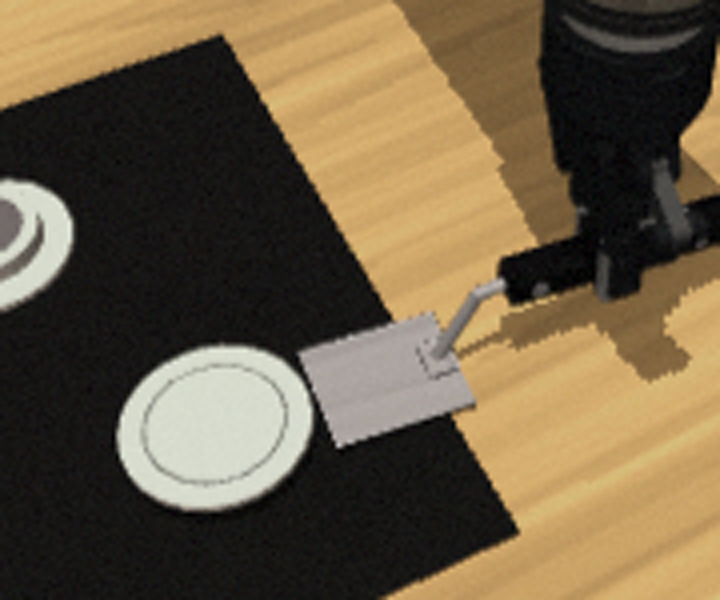

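The tip is at the rim edge (about (310,390) in the crop), below the top face and central. Next I insert 16 mm and lift to about 38° along the computed arc, then look.

```bash
python3 -m crank '[{"jaw":5,"x":-8,"y":0,"z":0.4,"ax":0,"ay":0,"az":0},{"jaw":5,"x":-8,"y":0,"z":0.4,"ax":0,"ay":0,"az":0},{"jaw":5,"x":0,"y":0,"z":0,"ax":0,"ay":0,"az":0},{"jaw":5,"x":-0.3,"y":0,"z":-5.5,"ax":0,"ay":0,"az":0},{"jaw":5,"x":-4,"y":0,"z":-10,"ax":0,"ay":0,"az":0},{"jaw":5,"x":-4.9,"y":0,"z":-10.1,"ax":0,"ay":0,"az":0},{"jaw":5,"x":0,"y":0,"z":0,"ax":0,"ay":0,"az":0}]'
python3 - <<'E'
from h import *
p,M=st(); snap('scene','scene6')
a=cv2.imread('pics/scene6.png'); cv2.imwrite('pics/c6.png',cv2.resize(a[150:300,120:300],(720,600),interpolation=2))
E
```

```text
t: 8.18
eef_pos: [0.6724, 0.1159, 0.0561]
tool_rot: [0.018, 0.753, 0.658, -0.019]
contact_force: [-0.1, -0.2, -1.1]
gripper_width: 0.212
t 8.175 tcp [0.6724 0.1159 0.0561] F [-0.1 -0.2 -1.1] w 0.212
```

View pics/c6.png

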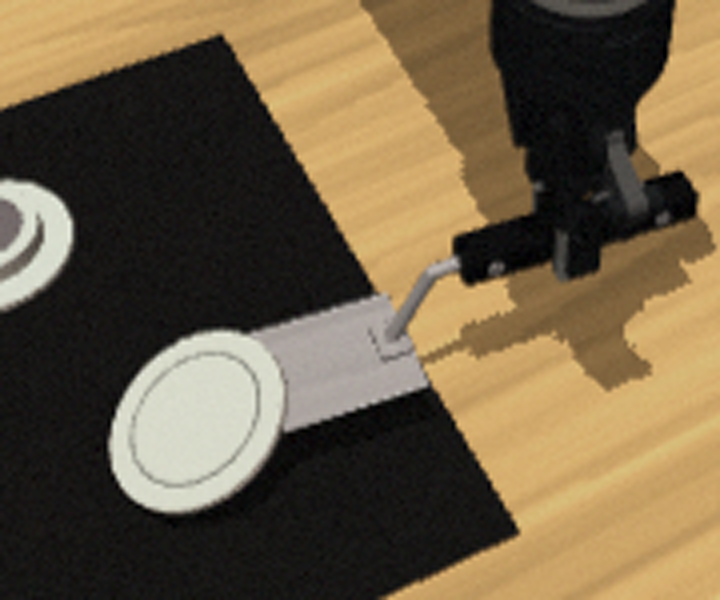

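The cover is tipping about 20° on the blade, with the tip well under the rim. Continuing to about 60°.

```bash
python3 -m crank '[{"jaw":5,"x":-7,"y":0,"z":-7.5,"ax":0,"ay":0,"az":0},{"jaw":5,"x":-7.1,"y":0,"z":-7.5,"ax":0,"ay":0,"az":0},{"jaw":5,"x":0,"y":0,"z":0,"ax":0,"ay":0,"az":0},{"jaw":5,"x":-7.5,"y":0,"z":-7,"ax":0,"ay":0,"az":0},{"jaw":5,"x":-7.5,"y":0,"z":-5.5,"ax":0,"ay":0,"az":0},{"jaw":5,"x":-7.5,"y":0,"z":-5,"ax":0,"ay":0,"az":0},{"jaw":5,"x":0,"y":0,"z":0,"ax":0,"ay":0,"az":0}]'
python3 - <<'E'
from h import *
p,M=st(); snap('scene','scene7')
P,c,ok=cloud('scene7'); m=ok&(c.min(-1)>150)&(P[...,2]>.01)&(abs(P[...,0]-.645)<.06)&(P[...,1]<.0)&(P[...,1]>-.14)
q=P[m]; u,s,v=np.linalg.svd(q-q.mean(0)); print(len(q),'normal',v[2],s,'zmax',np.percentile(q[:,2],[1,99]))
a=cv2.imread('pics/scene7.png'); cv2.imwrite('pics/c7.png',cv2.resize(a[150:300,120:300],(720,600),interpolation=2))
E
```

```text
t: 9.1
eef_pos: [0.6671, 0.0808, 0.0896]
tool_rot: [0.018, 0.753, 0.658, -0.019]
contact_force: [-0.4, 0.3, -1.7]
gripper_width: 0.214
t 9.1 tcp [0.6671 0.0808 0.0896] F [-0.4  0.3 -1.7] w 0.214
1428 normal [-0.03998105 -0.34026776  0.93947824] [1.17484518 0.70613526 0.3813679 ] zmax [0.01721254 0.08142718]
```

View pics/c7.png

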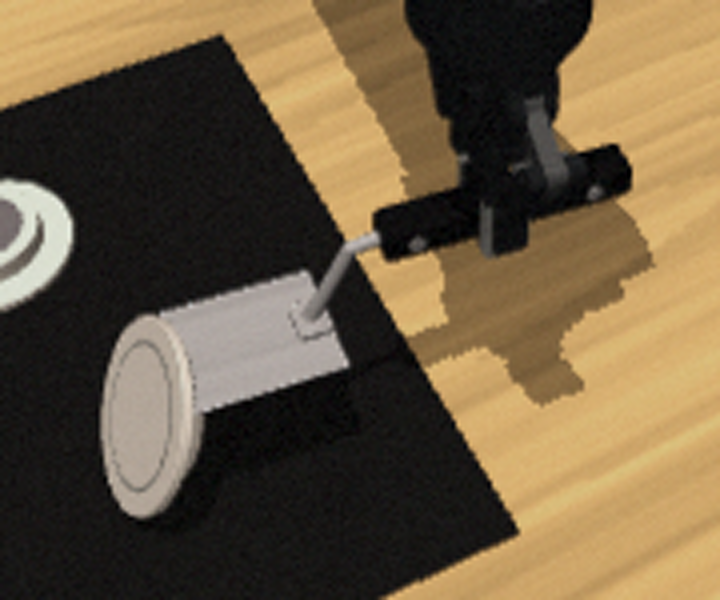

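The cover stands at about 60°, as planned. Now I push it past upright.

```bash
python3 -m crank '[{"jaw":5,"x":-6.2,"y":0,"z":-3.3,"ax":0,"ay":0,"az":0},{"jaw":5,"x":-6.2,"y":0,"z":-3,"ax":0,"ay":0,"az":0},{"jaw":5,"x":-6.2,"y":0,"z":-2.4,"ax":0,"ay":0,"az":0},{"jaw":5,"x":-7,"y":0,"z":-1.4,"ax":0,"ay":0,"az":0},{"jaw":5,"x":-7,"y":0,"z":-0.9,"ax":0,"ay":0,"az":0},{"jaw":5,"x":-7,"y":0,"z":-0.4,"ax":0,"ay":0,"az":0},{"jaw":5,"x":-7,"y":0,"z":0,"ax":0,"ay":0,"az":0},{"jaw":5,"x":-7,"y":0,"z":0,"ax":0,"ay":0,"az":0},{"jaw":5,"x":0,"y":0,"z":0,"ax":0,"ay":0,"az":0},{"jaw":5,"x":0,"y":0,"z":0,"ax":0,"ay":0,"az":0},{"jaw":5,"x":0,"y":0,"z":0,"ax":0,"ay":0,"az":0}]'
python3 - <<'E'
from h import *
p,M=st(); a,_=snap('scene','scene8'); b,_=snap('top','top8')
cv2.imwrite('pics/c8.png',cv2.hconcat([cv2.resize(a[150:330,20:260,::-1],(400,300),interpolation=2),cv2.resize(b[130:310,280:470,::-1],(317,300),interpolation=2)]))
E
```

```text
t: 10.52
eef_pos: [0.6598, 0.0301, 0.103]
tool_rot: [0.017, 0.752, 0.659, -0.02]
contact_force: [-0.2, -0.8, -1.0]
gripper_width: 0.214
t 10.525 tcp [0.6598 0.0301 0.103 ] F [-0.2 -0.8 -1. ] w 0.214
```

View pics/c8.png

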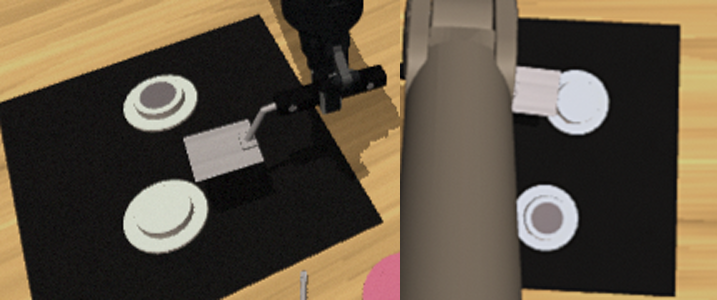

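The cover has landed boss up at (165,213) in the left half, with the blade clear above the mat. Carrying the spatula back above the block.

```bash
python3 -m crank '[{"jaw":5,"x":15,"y":0,"z":-2,"ax":0,"ay":0,"az":0},{"jaw":5,"x":15,"y":0,"z":-1,"ax":0,"ay":1.2,"az":0},{"jaw":5,"x":31,"y":-22,"z":-1,"ax":0,"ay":0,"az":0},{"jaw":5,"x":31,"y":-25,"z":-1,"ax":0,"ay":0,"az":0},{"jaw":5,"x":31,"y":-25,"z":-1,"ax":0,"ay":0,"az":0},{"jaw":5,"x":31,"y":-25,"z":-1,"ax":0,"ay":0,"az":0},{"jaw":5,"x":31,"y":-25,"z":-1,"ax":0,"ay":0,"az":0},{"jaw":5,"x":31,"y":-25,"z":-1,"ax":0,"ay":0,"az":0},{"jaw":5,"x":31,"y":-20,"z":-1,"ax":0,"ay":0,"az":0},{"jaw":5,"x":25,"y":-15,"z":-1,"ax":0,"ay":0,"az":0},{"jaw":5,"x":0,"y":0,"z":0,"ax":0,"ay":0,"az":0},{"jaw":5,"x":0,"y":0,"z":0,"ax":0,"ay":0,"az":0}]'
python3 - <<'E'
from h import *
p,M=st()
for n in ['scene','top']:
    f=n+'9'; snap(n,f); blade(f,p,M)
print('delta to (.5127,.331,.050)',M.T@(np.array([.5127,.331,.050])-p)*1000)
E
```

```text
t: 12.12
eef_pos: [0.5156, 0.3234, 0.1049]
tool_rot: [0.01, 0.752, 0.658, -0.012]
contact_force: [0.4, -0.2, -1.4]
gripper_width: 0.212
t 12.125 tcp [0.5156 0.3234 0.1049] F [ 0.4 -0.2 -1.4] w 0.212
scene9 549 x range [-0.1497 -0.0813] y mid 0.0019 world slope along -x deg 0.32 side 0.06 z tip 0.083 z rear 0.0826
top9 871 x range [-0.1486 -0.081 ] y mid -0.0005 world slope along -x deg 0.25 side -0.2 z tip 0.082 z rear 0.0817
delta to (.5127,.331,.050) [ 8.84538421 -3.92853196 54.66360384]
```

The blade is level to 0.3°. Lowering 79 mm in total.

```bash
python3 -m crank '[{"jaw":5,"x":9,"y":-4,"z":20,"ax":0,"ay":0,"az":0},{"jaw":5,"x":0,"y":0,"z":20,"ax":0,"ay":0,"az":0},{"jaw":5,"x":0,"y":0,"z":15,"ax":0,"ay":0,"az":0},{"jaw":5,"x":0.5,"y":0,"z":12,"ax":0,"ay":0,"az":0},{"jaw":5,"x":0.5,"y":0,"z":8,"ax":0,"ay":0,"az":0},{"jaw":5,"x":0,"y":0,"z":4.5,"ax":0,"ay":0,"az":0},{"jaw":5,"x":0,"y":0,"z":0,"ax":0,"ay":0,"az":0},{"jaw":5,"x":0,"y":0,"z":0,"ax":0,"ay":0,"az":0}]'
python3 - <<'E'
from h import *
p,M=st()
for n in ['scene','top']:
    f=n+'10'; snap(n,f); blade(f,p,M)
E
```

```text
t: 13.22
eef_pos: [0.5127, 0.331, 0.028]
tool_rot: [0.01, 0.753, 0.658, -0.012]
contact_force: [-9.4, -5.4, 26.7]
gripper_width: 0.216
t 13.225 tcp [0.5127 0.331  0.028 ] F [-9.4 -5.4 26.7] w 0.216
scene10 531 x range [-0.1474 -0.0797] y mid 0.0018 world slope along -x deg -1.93 side -0.02 z tip 0.0014 z rear 0.0037
top10 765 x range [-0.1471 -0.0793] y mid -0.0008 world slope along -x deg -1.77 side 0.43 z tip 0.0004 z rear 0.0025
```

The spatula is in contact with the block and bench at 27 N. I'll ease off 1.5 mm, then open slowly.

```bash
python3 -m crank '[{"jaw":5,"x":0,"y":0,"z":-1.5,"ax":0,"ay":0,"az":0},{"jaw":5,"x":0,"y":0,"z":0,"ax":0,"ay":0,"az":0},{"jaw":30,"x":0,"y":0,"z":0,"ax":0,"ay":0,"az":0},{"jaw":40,"x":0,"y":0,"z":0,"ax":0,"ay":0,"az":0},{"jaw":60,"x":0,"y":0,"z":0,"ax":0,"ay":0,"az":0},{"jaw":100,"x":0,"y":0,"z":0,"ax":0,"ay":0,"az":0},{"jaw":100,"x":0,"y":0,"z":0,"ax":0,"ay":0,"az":0},{"jaw":100,"x":0,"y":0,"z":0,"ax":0,"ay":0,"az":0},{"jaw":100,"x":0,"y":0,"z":0,"ax":0,"ay":0,"az":0}]' 20 && python3 -m crank '[{"jaw":100,"x":0,"y":0,"z":-10,"ax":0,"ay":0,"az":0},{"jaw":100,"x":0,"y":0,"z":-30,"ax":0,"ay":0,"az":0},{"jaw":100,"x":0,"y":0,"z":-40,"ax":0,"ay":0,"az":0},{"jaw":100,"x":0,"y":0,"z":-40,"ax":0,"ay":0,"az":0},{"jaw":100,"x":0,"y":0,"z":-40,"ax":0,"ay":0,"az":0},{"jaw":100,"x":0,"y":0,"z":-40,"ax":0,"ay":0,"az":0},{"jaw":100,"x":0,"y":0,"z":0,"ax":0,"ay":0,"az":0},{"jaw":100,"x":0,"y":0,"z":0,"ax":0,"ay":0,"az":0}]'
python3 - <<'E'
from h import *
p,M=st(); a,_=snap('wrist','w11'); b,_=snap('scene','s11'); snap('top','t11')
P,c,ok=cloud('w11'); c=c.astype(int)
m=ok&(c.max(-1)<70)&(P[...,2]>.035)&(P[...,2]<.075)&(abs(P[...,0]-.512)<.05)&(abs(P[...,1]-.33)<.09)
q=P[m];print('handle',len(q),cv2.minAreaRect((q[:,:2]*1000).astype(np.float32)),np.median(q[:,2]),'z vs y',np.degrees(np.polyfit(q[:,1],q[:,2],1)[0]))
m=ok&(c.min(-1)>110)&(c.max(-1)-c.min(-1)<45)&(abs(P[...,2])<.01)&(abs(P[...,0]-.496)<.06)&(abs(P[...,1]-.217)<.06)
q=P[m];print('blade',len(q),cv2.minAreaRect((q[:,:2]*1000).astype(np.float32)),np.median(q[:,2]))
P,c,ok=cloud('t11');m=ok&(c.min(-1)>120)&(P[...,2]>.003)&(P[...,1]<.04)&(P[...,1]>-.3)&(P[...,0]>.55)&(P[...,0]<.74);q=P[m];print('cover',len(q),cv2.minEnclosingCircle((q[:,:2]*1000).astype(np.float32)),np.percentile(q[:,2],[5,30,70,95]))
cover('t11',.474,-.1147)
cv2.imwrite('pics/v11.png',cv2.hconcat([cv2.resize(a[:,:,::-1],(400,300)),cv2.resize(b[60:320,0:346,::-1],(400,300))]))
E
```

```text
t: 14.45
eef_pos: [0.5125, 0.3316, 0.0266]
tool_rot: [0.01, 0.752, 0.658, -0.012]
contact_force: [-0.6, 0.5, -0.2]
gripper_width: 1.002
t: 15.45
eef_pos: [0.513, 0.3376, 0.2264]
tool_rot: [0.01, 0.752, 0.658, -0.012]
contact_force: [0.6, 0.5, -0.5]
gripper_width: 1.0
t 15.45 tcp [0.513  0.3376 0.2264] F [ 0.6  0.5 -0.5] w 1.0
handle 1706 ((513.28173828125, 337.81536865234375), (119.25762176513672, 19.10439682006836), 82.8448715209961) 0.053044812496738335 z vs y -0.07651972204326224
blade 1781 ((497.3157043457031, 216.9757537841797), (72.16031646728516, 60.91958236694336), 82.25086212158203) 0.0011404169445984368
cover 1141 ((633.8779907226562, -161.34608459472656), 45.904930114746094) [0.00434289 0.00738714 0.01816115 0.02147049]
t11 cover 785 [(474.39923095703125, -113.49932098388672), 44.65299606323242] mean [ 0.4749 -0.1123  0.0163] topz [0.0107 0.018  0.0201]
```

View pics/v11.png

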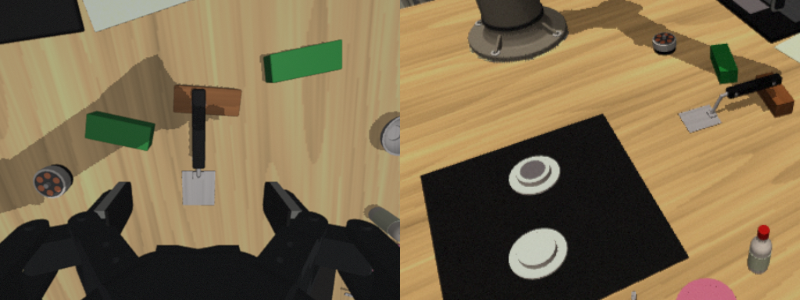

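Everything is in place: the spatula is level on the block at about its original position, both covers lie boss up and the robot is clear.

```bash
python3 -c "
from station import ticket; print(ticket.hand_in())"
```

```text
the job is handed in; nothing more can be done
None
```

I turned the plain cover over with the spatula, laid the spatula back on the wooden block, and handed the job in at about 15.5 s. The hand-in reports no verdict.

What the last checks showed:
- **Turned cover:** it lies boss up on the mat at about (0.634, -0.161), roughly 103 mm from where it was.
- **Other cover:** it measured within about 1–2 mm of its first position, which is within camera error.
- **Spatula:** its handle is level to about 0.1° with its top at 53 mm, so the grip point is about 44 mm high. The blade is flat on the bench within about 1 mm of its first position, and the handle reads about 2–3 mm from its first position.
- **Robot:** the gripper is open and clear, about 0.2 m above the spatula.

Three things did not go quite to plan:
- My first move command was refused because its rows lacked keys. Nothing moved.
- The spatula drooped about 3° in the grip, so I pitched the tool to level the blade.
- Setting it down pressed with about 27 N, under the 40 N limit. I eased up 1.5 mm before opening the gripper.

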